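Centre the die plate under the hand press punch

ROBOT

A 6-joint arm with a two-finger parallel gripper is mounted at the origin on the work surface. World frame = base frame: x ahead of the robot, y to its left, z up, the work surface at z = 0. Lengths are in m, angles in rad, forces in N, time in s.
With the tool pointing down it reaches from about 0.35 to 0.775 m from the base axis. Payload 7.3 kg.
Tool frame: the origin (TCP) lies at the very end of the fingers, on their centre line; the grasp point (between the pads) lies 19 mm behind it; z points along the fingers, y is the direction in which the jaws open and shut (so a half turn about z gives the same grasp; the last joint's range is limited). The gripper opens to 92 mm and grips with 3 to 60 N. Pads are 19 mm wide; open, the fingers measure 130 mm over their backs; the gripper's body (75 mm by 190 mm) begins 47 mm behind the grasp point.
Start: joints at [-1.376, 0.342, 1.524, -0, 1.275, -0.146], TCP at [0.175, -0.495, 0.227] pointing down, gripper open.
Joint ranges: [-2.53, 2.53], [-0.77, 2.02], [0.04, 2.7], [-1, 4.14], [0.28, 2.66], [-3.11, 3.11]. Speed limits (rad/s): [2.57, 2.57, 3.14, 3.14, 3.14, 3.14].

INTERFACE

Orientations are given as [roll, pitch, yaw] about the fixed x, y, z axes, in that order (R = Rz(yaw) Ry(pitch) Rx(roll)).
In Python, from cell import robot gives the robot as it stands.
- The arm moves only by the shell command python3 -m pendant 'ROWS' [OPENING] [FORCE]. ROWS is JSON, a list of rows, each a list of 2 entries, a list of its own where there are three numbers: the shift along the tool's x, y, z in mm, then the turn about the tool's z in degrees. In form: [[[x, y, z], turn], ...]. A call has 1 to 10 rows; each row is the pose to reach, as a shift and turn from the pose measured when the call began, along the tool's axes at that moment; what a row does not reach only later rows make up. A row lasts 1/12 s, in which the tool goes at most 41.7 mm and 7.16 degrees, less where a joint would pass 70% of its speed; a pose out of reach is approached as far as the arm can. A call with a gripper value outside its range is refused whole. OPENING is the opening, from 0 (shut) to 1 (fully open), set as the call begins (- or left out, the last holds). The fingers move at their own pace and stop on an object; FORCE is the grip in N (left out, the last holds). Time passes only in rows, so rows that repeat a pose let the fingers close. It gives the time, the measured TCP pose, the force and the opening at its end, in the units of the state.
- robot.observe(): the state, without advancing time (a new reading comes with each control period).
- robot.read_camera(name): name is "side" or "top"; returns the picture (384x512x3 uint8, red, green, blue); there is no depth.
- robot.calibration(name): a dict with "vfov" (degrees; the focal length in pixels is half the picture's height over the tangent of half this angle, whatever the lens; pixels are square), "cx", "cy" (the principal point, pixels), "rvec" (rotation vector, rad) and "tvec" (3), from world to camera coordinates, as OpenCV has them. Camera axes: x right, y down, z forward; pixel columns grow to the right and rows downward; lengths in m; the calibration is good to about 2 mm. A picture is of the moment at which its call begins. calibration takes no time and is no camera call.
- robot.hand_in(): hands the job in, once; it reports no verdict.
Trained networks look in the newest picture that a camera, given by its name, has taken for a name from the list of things; names that differ only in an ending like _2 or _b are one class to them, and where a whole thing is asked for, a point or a joint stands for the part that bears it (a point fixed in the world has none). Each returns a list of dicts, best first, with "p" (0 to 1); they miss things now and then, are a little off and sometimes report something else, mostly with a low value. They report only what shows in the picture. A call takes as long as a camera call. They do not tell look-alikes from the thing itself.
- robot.find_in(camera, query): "xy" ([column, row] as shares, 0 to 1, of the picture: columns of its width, rows of its height, amid what is visible of it).
The state is a dict: "time": time; "qpos": joint angles; "qvel": joint speeds; "joint_efforts": joint torques, N m; "tool_pos": TCP position; "tool_rot": TCP orientation; "contact_force": force on the tool from outside, world axes, zero at the start; "torque": the same for the moment, N m; "opening": finger opening in m.
Only numpy, scipy, OpenCV 4.12 (cv2) and the standard library are available. Lean on these libraries where they do the work, as an engineer would, in place of code of your own. Each camera call takes 0.05 s, during which the arm holds its last target.

TASK

Set up the leather bench's hand press: tap the loose die plate gently along its channel, from one end and the other, until its slot is centred under the punch, then push the palm button down so that the punch goes right into the slot, and let it rise again, leaving the plate there. The punch stands a little off the marks, so feel for it: do not force it down on the plate (it and the plate take no more than 20 N), and leave the other things on the bench alone.

Things in the scene. Friction and masses are not known exactly. Their poses are not given: they have to be found in the camera images.
- mark (a point): Centre mark of the fixed hand press: the point on the ram's vertical axis at the height of the die plate's upper face, 31 mm above the table. Its axes: y runs along the guide channel, x across it towards the press's column, z up. A scribed line across each rail shows y = 0.
- bed (a point): Point on the grey bed's upper face (15 mm above the table) below the mark, same axes. The bed is 280 mm long in y, 140 to either side. Two steel rails, 12 mm wide, 8 mm high above the bed, run its whole length, inner faces 47 mm either side of this point. The channel between them is open at both ends.
- head (a point): Point on the ram's axis at the underside of the press's overhanging arm, 79 mm above the table; same axes. The arm is 36 mm wide in y and 36 mm high (top 115 mm above the table) and comes from a column that stands 71 to 105 mm towards +x.
- die_mid (a point): Centre (half-way up) of the loose aluminium die plate, 92 (x) x 180 (y) x 16 mm, 0.5 to 1.0 kg, flat on the bed between the rails with 1 mm play each side; too wide to grip, it slides along the channel. Its end faces are 90 mm away in +y and -y and stand 8 mm above the rails. At the start it lies 13 to 26 mm towards +y of the mark. Axes as the mark's.
- slot (a point): Middle of the die plate's only slot, at its top face, 8 mm above the plate's centre; a through slot, 32 mm in x and 13 mm in y, so that the punch has 1.5 mm of play each way along the channel. A scribed line across the plate's top shows its middle.
- ram (a joint): Downward travel of the sprung ram in m: 0 up (at rest), 0.024 at its stop. It rises by itself when let go; its spring pushes back with 2 N at the top, 5 N at the bottom. It stops near 0.009 if the punch meets the plate's top, and reaches 0.024 only if the punch enters the slot. If it stops early, let it rise and tap the plate a little one way or the other before trying again.
- ram_nose (a point): Centre of the ram's lower end, 22 mm in diameter. From it hangs a round steel punch, 10 mm in diameter, 14 mm long, flat-ended, its tip 9 mm above the plate when up. It is set eccentrically: its centre is 6 mm off the ram's axis in a direction that differs each time and is not measured, so along the channel it is anywhere from 6 mm one side of the mark to 6 mm the other.
- palm_top (a point): Centre of the top of the black round palm button on the ram, 38 mm in diameter, 24 mm tall; its top is 175 mm above the table when up. Push it straight down to work the ram. A cushion spring of 2.5 N per mm with 10 mm of give, then rigid, lies between button and ram, so in a free stroke the button goes about 2 mm further than the ram.
- spool: Bystander, to be left alone: small bare wooden bobbin, 44 across, 50 mm tall; origin at its underside.
- jar: Bystander, to be left alone: amber screw-top jar with steel lid, 52 across, 70 mm tall; origin at its underside.
- awl: Bystander, to be left alone: wooden-handled awl, 150 mm long, lying.
- hammer: Bystander, to be left alone: hammer, 260 mm long, lying.
- tray: Bystander, to be left alone: wooden tray with four compartments, 160 x 110 x 35 mm; origin at its underside.
- weight: Bystander, to be left alone: dark steel cylinder weight, 60 across, 45 mm tall; origin at its underside.
- block: Bystander, to be left alone: dark wooden block, 100 x 60 x 30 mm; origin at its underside.
Not all that is in view belongs to the job. What is meant by the part that bears die_mid is not orange, and is the larger of those in its own colour.

How it is judged:
By the outcome, as a careful person would: the job done as asked, in the order asked, and still so for the second after the job is handed in, with the robot touching nothing.
It also fails if it takes over 72 s, if anything falls off the work surface, if the arm or the gripper's body presses on something with over 40 N, if the wrist force passes 120 N, or if a joint passes its speed limit or range.

## Working session

There is one attempt and no reset: what is moved stays moved. The work goes in short steps, Python scripts to look and compute and a shell command to move; the robot and the scene stay as the last step left them, time stands still between calls to the robot, and variables do not carry over. Pictures are saved under pics/ and viewed, and the job is handed in when it is done.

```bash
ls; mkdir -p pics
python3 - <<'E'
from cell import robot
import cv2
print(robot.observe())
for n in("side","top"):
    im=robot.read_camera(n); cv2.imwrite(f"pics/{n}0.png",im[:,:,::-1]); print(n,robot.calibration(n))
    for q in("mark","bed","head","die_mid","slot","ram_nose","palm_top"):
        print(q,[(round(d["p"],2),[round(d["xy"][0]*512,1),round(d["xy"][1]*384,1)]) for d in robot.find_in(n,q)[:4]])
E
```

```text
pics
{'time': 0.0, 'qpos': array([-1.37601180e+00,  3.42738073e-01,  1.52501410e+00,  6.43910567e-06,
        1.27539742e+00, -1.46021622e-01]), 'qvel': array([-3.97581423e-04, -6.45466267e-04, -1.25773214e-04,  2.20261074e-05,
       -2.66897437e-03,  7.24380226e-04]), 'joint_efforts': array([-5.49730557e-04, -4.31249356e+01, -2.44225127e+01,  7.17373495e-02,
        5.60529158e-02, -1.02998079e-04]), 'tool_pos': array([ 0.17541249, -0.4943985 ,  0.22603802]), 'tool_rot': array([-3.14005318e+00, -2.32631340e-04,  3.40804091e-01]), 'contact_force': array([0.03382467, 0.03600166, 0.58630649]), 'torque': array([-0.01576976,  0.01833221,  0.0089557 ]), 'opening': 0.09195144356741183}
side {'vfov': 51.4669836619388, 'cx': 251.90274833329752, 'cy': 186.7095936492075, 'rvec': array([-0.07125238,  2.86686555, -1.28168233]), 'tvec': array([0.53950032, 0.12203161, 1.34952732])}
mark [(0.92, [224.7, 229.0]), (0.74, [238.4, 235.8])]
bed [(0.81, [222.7, 228.2])]
head [(0.66, [249.0, 132.0]), (0.64, [223.4, 224.9])]
die_mid [(0.89, [240.8, 301.9]), (0.66, [308.7, 202.9]), (0.64, [239.6, 239.9])]
slot [(0.76, [311.4, 204.9]), (0.63, [239.3, 236.1]), (0.56, [244.3, 302.4])]
ram_nose [(0.7, [240.0, 199.0])]
palm_top [(0.67, [194.9, 200.8]), (0.52, [240.8, 198.4])]
top {'vfov': 54.43726805936605, 'cx': 257.85890257765794, 'cy': 195.347712696569, 'rvec': array([ 2.19221484, -2.18377178,  0.07160469]), 'tvec': array([0.02149885, 0.53565068, 1.33690741])}
mark [(0.83, [248.1, 173.4])]
bed [(0.89, [245.2, 172.7])]
head [(0.87, [244.7, 173.6])]
die_mid [(0.92, [283.1, 252.0]), (0.86, [230.3, 184.1]), (0.61, [171.4, 193.9])]
slot [(0.97, [171.8, 191.9]), (0.75, [287.1, 249.9]), (0.56, [232.3, 184.5])]
ram_nose []
palm_top []
```

View pics/side0.png

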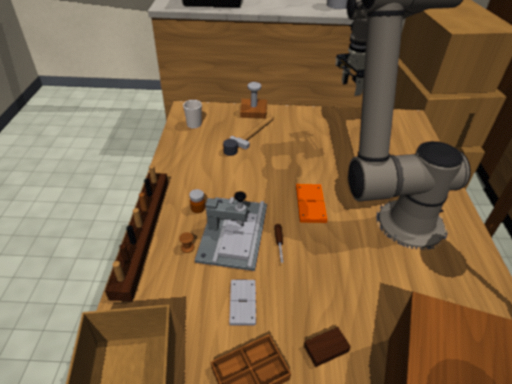

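View pics/top0.png

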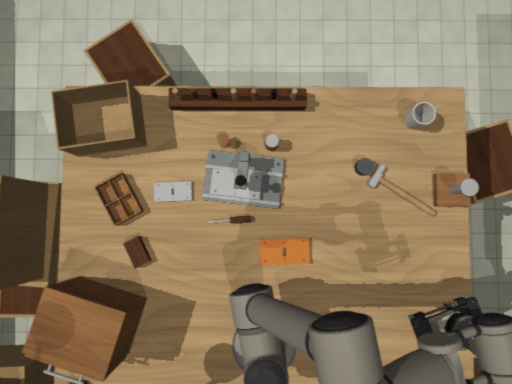

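```bash
cat > h.py <<'E'
import numpy as np,cv2
from cell import robot
def cam(n):
    c=robot.calibration(n); f=192/np.tan(np.radians(c["vfov"])/2)
    K=np.array([[f,0,c["cx"]],[0,f,c["cy"]],[0,0,1]]); return K,np.array(c["rvec"]),np.array(c["tvec"])
def ray(n,uv,z):
    K,r,t=cam(n); R=cv2.Rodrigues(r)[0]; d=R.T@np.linalg.solve(K,[uv[0],uv[1],1]); o=-R.T@t
    return o+d*(z-o[2])/d[2]
def proj(n,P):
    K,r,t=cam(n); return cv2.projectPoints(np.atleast_2d(np.array(P,float)),r,t,K,None)[0][:,0]
def crop(im,x0,y0,w,h,s,name):
    cv2.imwrite(name,cv2.resize(im[y0:y0+h,x0:x0+w,::-1],None,fx=s,fy=s,interpolation=cv2.INTER_CUBIC))
E
python3 - <<'E'
from h import *
a=cv2.imread("pics/top0.png")[:,:,::-1];crop(a,195,130,100,90,6,"pics/topc.png")
a=cv2.imread("pics/side0.png")[:,:,::-1];crop(a,185,180,90,95,6,"pics/sidec.png")
for n in("top","side"):
    K,r,t=cam(n);print(-cv2.Rodrigues(r)[0].T@t,K[0,0])
E
```

```text
[0.4468072  0.02319563 1.36913496] 373.29292469214687
[0.51960786 0.94612085 0.98083602] 398.35046773316776
```

View pics/topc.png

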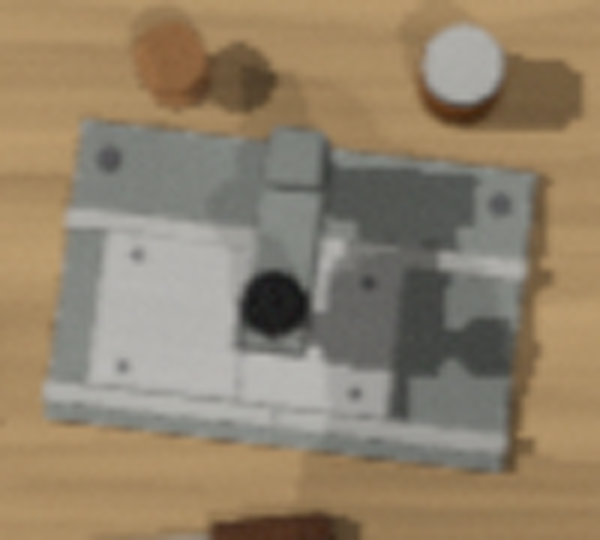

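View pics/sidec.png

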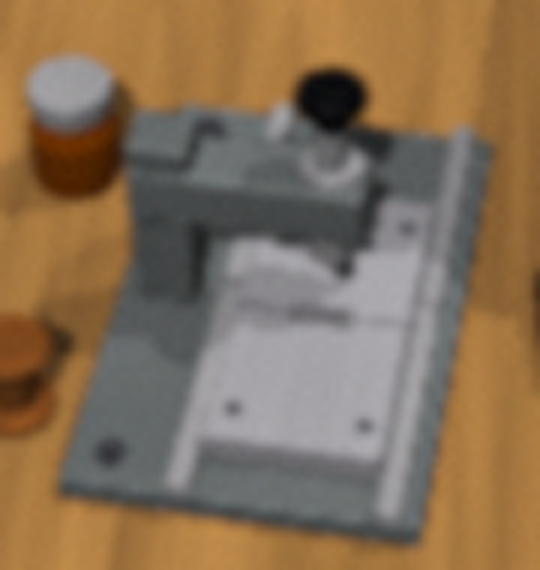

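Run:
```python
from h import *
a=cv2.imread("pics/top0.png")[:,:,::-1];crop(a,228,160,50,45,14,"pics/topd.png")
a=cv2.imread("pics/side0.png")[:,:,::-1];crop(a,215,185,50,55,11,"pics/sided.png")
```

```text
(no output)
```

View pics/topd.png

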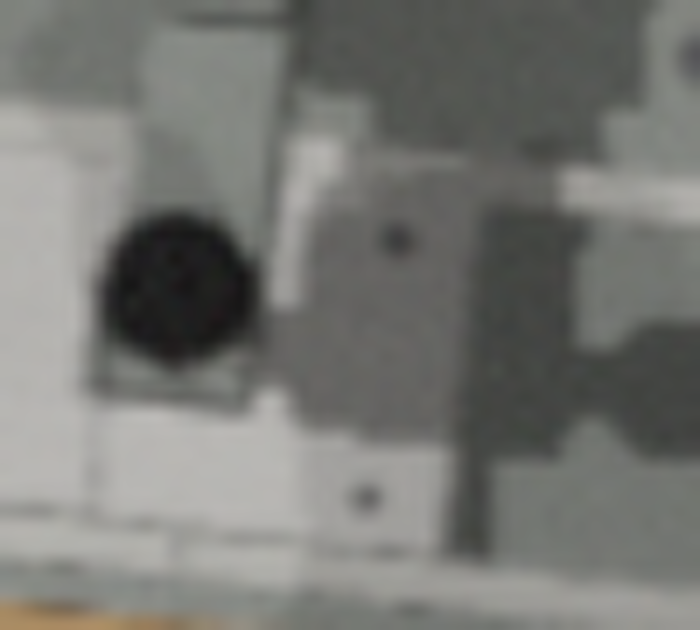

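View pics/sided.png

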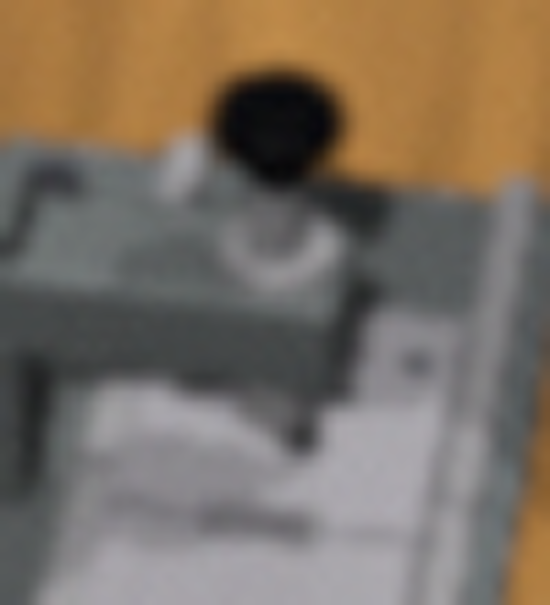

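```bash
cat > fit.py <<'E'
from h import *
from scipy.optimize import least_squares
def s(p,o,k): return ((np.array(p)+.5)/k-.5)+o
T=lambda p:s(p,(195,130),6); TD=lambda p:s(p,(228,160),14); S=lambda p:s(p,(185,180),6); SD=lambda p:s(p,(215,185),11)
# cam, pixel, local(x,y,z) , plate?
obs=[("top",TD((95,470)),(-.028,0,.031),1,'u'),("top",TD((178,545)),(-.053,0,.023),0,'u'),
("top",T((43,405)),(-.059,.140,.023),0,'uv'),("top",T((48,382)),(-.047,.140,.023),0,'uv'),
("top",T((525,258)),(.059,-.140,.023),0,'uv'),("top",T((525,275)),(.047,-.140,.023),0,'uv'),
("top",T((508,435)),(-.047,-.140,.023),0,'uv'),("top",T((67,210)),(.059,.140,.023),0,'uv'),
("top",T((105,235)),(.046,.09,.031),1,'u'),("top",T((90,383)),(-.046,.09,.031),1,'u'),
("top",TD((440,550)),(-.046,-.09,.031),1,'u'),
("top",TD((180,287)),(0,0,.175),0,'uv'),
("side",SD((278,105)),(0,0,.171),0,'uv'),
("side",S((385,462)),(-.046,.09,.031),1,'uv'),("side",S((205,435)),(.046,.09,.031),1,'uv'),
("side",S((380,515)),(-.047,.14,.023),0,'uv'),("side",S((188,488)),(.047,.14,.023),0,'uv'),
("side",SD((260,520)),(0,0,.031),1,'uv'),
]
def world(p,l,pl):
    x,y,yaw,d=p[:4]; lx,ly=l[0],l[1]+pl*d
    return [x+lx*np.cos(yaw)-ly*np.sin(yaw),y+lx*np.sin(yaw)+ly*np.cos(yaw),l[2]]
def res(p,full=False):
    r=[]
    for c,uv,l,pl,m in obs:
        e=proj(c,world(p,l,pl))[0]-uv+ (p[4:6] if c=="top" else p[6:8])
        if full: print(c,l,np.round(e,2))
        r+= [e[0]] if m=='u' else list(e)
    return np.r_[r,np.array(p[4:8])/0.7]
if __name__=="__main__":
    r=least_squares(res,[.48,.05,-.1,.02,0,0,0,0],loss='soft_l1'); print(r.x); res(r.x,True)
    p=r.x
    for px in((300,430),(300,445)):
        q=ray("side",SD(px)-p[6:8],.044); v=q[:2]-p[:2];c,s_=np.cos(p[2]),np.sin(p[2]); print("punch local",v[0]*c+v[1]*s_,-v[0]*s_+v[1]*c)
    for px in((270,405),):
        q=ray("side",SD(px)-p[6:8],.054); v=q[:2]-p[:2];c,s_=np.cos(p[2]),np.sin(p[2]); print("nose local",v[0]*c+v[1]*s_,-v[0]*s_+v[1]*c)
    print("tool yaw options",p[2])
E
python3 fit.py
```

```text
[ 0.57522888  0.08022483 -0.10320447  0.02375181 -0.07349769  0.30919172
 -0.25182364 -0.15100152]
top (-0.028, 0, 0.031) [ 0.35 -1.74]
top (-0.053, 0, 0.023) [0.32 0.63]
top (-0.059, 0.14, 0.023) [ 0.13 -0.47]
top (-0.047, 0.14, 0.023) [-0.32  0.07]
top (0.059, -0.14, 0.023) [ 0.23 -0.01]
top (0.047, -0.14, 0.023) [-0.11  0.43]
top (-0.047, -0.14, 0.023) [ 0.05 -0.5 ]
top (0.059, 0.14, 0.023) [-0.09 -0.19]
top (0.046, 0.09, 0.031) [ 0.08 -0.37]
top (-0.046, 0.09, 0.031) [-0.36  0.25]
top (-0.046, -0.09, 0.031) [0.06 0.18]
top (0, 0, 0.175) [-0.19  0.03]
side (0, 0, 0.171) [0.01 0.59]
side (-0.046, 0.09, 0.031) [-0.01 -0.34]
side (0.046, 0.09, 0.031) [-0.21  0.3 ]
side (-0.047, 0.14, 0.023) [-0.21 -0.43]
side (0.047, 0.14, 0.023) [0.58 0.01]
side (0, 0, 0.031) [0.44 0.22]
punch local -0.006053043972365978 -0.0016444190515700386
punch local -0.007007627243921643 0.004166330772494354
nose local 0.002601706953042471 -0.0007664609599580788
tool yaw options -0.10320446603212821
```

```bash
cat > go.py <<'E'
import sys
from h import *
from scipy.spatial.transform import Rotation as Ro
P=np.array([.57523,.08022]);yaw=-.1032
c,s=np.cos(yaw),np.sin(yaw)
def loc(w): v=np.array(w[:2])-P; return np.array([v[0]*c+v[1]*s,-v[0]*s+v[1]*c])
def wor(l): return P+[l[0]*c-l[1]*s,l[0]*s+l[1]*c]
o=robot.observe()
Rm=Ro.from_euler("xyz",o["tool_rot"]).as_matrix()
print("t",round(o["time"],2),"loc mm",np.round(loc(o["tool_pos"])*1e3,2),"z",round(o["tool_pos"][2]*1e3,2),"F",np.round(o["contact_force"],2),"rot",np.round(o["tool_rot"],3),"op",round(o["opening"],3))
if len(sys.argv)>3:
    lx,ly,z=[float(a)/1e3 for a in sys.argv[1:4]]
    w=np.r_[wor([lx,ly]),z]; 
    print("shift",np.round(Rm.T@(w-o["tool_pos"])*1e3,1),"turn",np.round(np.degrees((o["tool_rot"][2]-(yaw+np.pi/2)+np.pi)%(2*np.pi)-np.pi),2))
E
python3 go.py 0 150 227
```

```text
t 0.8 loc mm [-338.37 -613.17] z 226.76 F [ 0.39 -0.42  0.7 ] rot [ 3.141 -0.     0.341] op 0.092
shift [ 6.334e+02 -5.439e+02 -3.000e-01] turn -64.56
```

```bash
python3 -m pendant '[[[63,-54,0],-6.5],[[95,-81,0],-13],[[127,-108,0],-19.5],[[158,-136,0],-26],[[190,-163,0],-32],[[221,-190,0],-39],[[253,-218,0],-45],[[285,-245,0],-52],[[317,-272,0],-58],[[348,-299,0],-64.5]]' 0 20; python3 go.py 0 145 227
```

```text
time: 1.63
tool_pos: [0.3833, -0.1314, 0.2271]
tool_rot: [3.141, 0.001, 1.471]
contact_force: [1.3, -1.1, -0.1]
opening: 0.0295
t 1.63 loc mm [-169.15 -230.28] z 227.07 F [ 1.25 -1.05 -0.14] rot [3.141e+00 1.000e-03 1.471e+00] op 0.03
shift [374.6 170.6   0. ] turn 0.22
```

```bash
python3 -m pendant '[[[38,17,0],0],[[75,34,0],0],[[112,51,0],0],[[150,68,0],0.2],[[187,85,0],0.2],[[225,102,0],0.2],[[262,119,0],0.2],[[300,136,0],0.2],[[337,153,0],0.2],[[374,170,0],0.2]]' 0 20; python3 -m pendant '[[[5,1,0],0],[[5,1,0],0]]';python3 go.py 0 137 22
```

```text
time: 2.47
tool_pos: [0.5901, 0.226, 0.227]
tool_rot: [3.14, 0.001, 1.468]
contact_force: [1.5, -1.0, 0.5]
opening: 0.0006
time: 2.63
tool_pos: [0.5918, 0.2334, 0.2256]
tool_rot: [-3.142, 0.001, 1.472]
contact_force: [0.2, -0.3, -0.3]
opening: 0.0007
t 2.63 loc mm [  0.67 154.07] z 225.65 F [ 0.21 -0.35 -0.29] rot [-3.142e+00  1.000e-03  1.472e+00] op 0.001
shift [-16.9  -0.7 203.7] turn 0.23
```

```bash
python3 -m pendant '[[[-10,0,25],0],[[-17,0,60],0],[[-17,-0.5,95],0],[[-17,-0.5,130],0],[[-17,-0.5,160],0],[[-17,-0.5,180],0],[[-17,-0.5,180],0]]'; python3 go.py 0 137 22;python3 - <<'E'
from h import *
a=robot.read_camera("side");crop(a,170,150,110,125,6,"pics/s1.png")
a=robot.read_camera("top");crop(a,195,130,100,90,6,"pics/t1.png")
E
python3 go.py 0 137 22
```

```text
time: 3.22
tool_pos: [0.5861, 0.2141, 0.0413]
tool_rot: [-3.133, 0.004, 1.47]
contact_force: [-0.4, -0.0, 0.3]
opening: 0.0007
t 3.22 loc mm [ -2.99 134.29] z 41.27 F [-0.38 -0.    0.34] rot [-3.133  0.004  1.47 ] op 0.001
shift [ 2.8  3.2 19.2] turn 0.16
t 3.32 loc mm [  0.18 135.89] z 46.15 F [ 0.4  -0.25  0.49] rot [-3.141e+00  1.000e-03  1.471e+00] op 0.001
shift [ 1.1 -0.2 24.1] turn 0.18
```

View pics/s1.png

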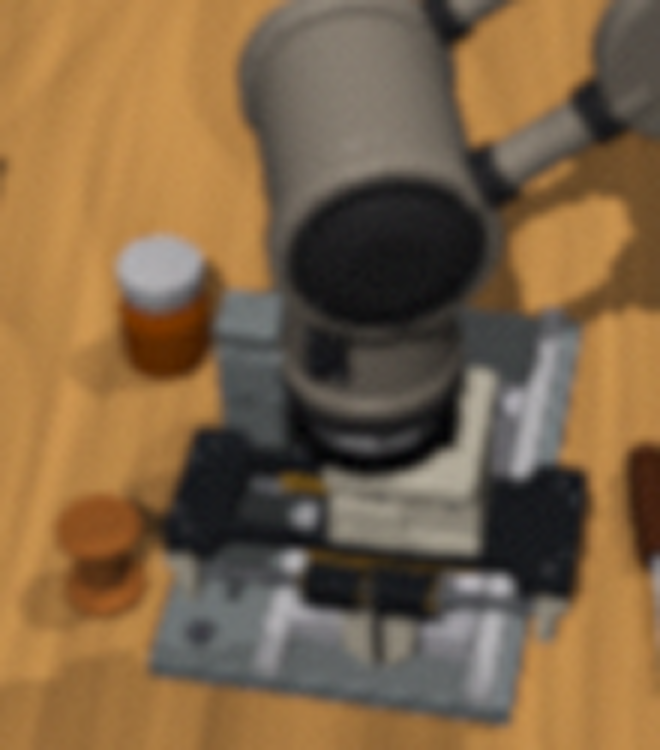

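View pics/t1.png

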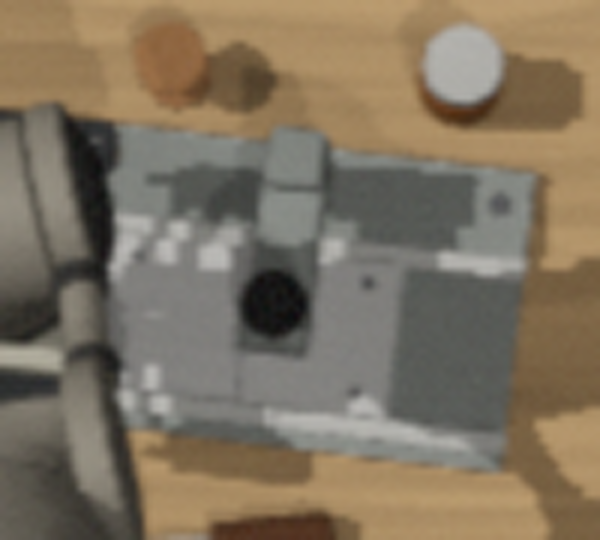

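```bash
python3 -m pendant '[[[1,0,12],0.2],[[1,0,24],0.2],[[1,0,24],0.2],[[1,0,24],0.2]]'; python3 go.py 0 123.5 22
```

```text
time: 3.65
tool_pos: [0.5891, 0.2162, 0.0218]
tool_rot: [-3.14, 0.001, 1.467]
contact_force: [0.7, 0.1, 0.4]
opening: 0.0004
t 3.65 loc mm [ -0.24 136.68] z 21.77 F [0.71 0.09 0.41] rot [-3.140e+00  1.000e-03  1.467e+00] op 0.0
shift [-13.2   0.2  -0.2] turn -0.02
```

```bash
python3 -m pendant '[[[-4,0,0],0],[[-8,0,0],0],[[-9,0,0],0],[[-9.7,0,0],0],[[-10.4,0,0],0],[[-11,0,0],0]]'; python3 go.py; for i in 1 2 3 ; do python3 -m pendant '[[[-0.6,0,0],0],[[-1.2,0,0],0]]' | grep -E "force"; python3 go.py; done
```

```text
time: 4.15
tool_pos: [0.588, 0.2052, 0.022]
tool_rot: [-3.14, 0.001, 1.467]
contact_force: [0.1, 0.1, -0.1]
opening: 0.0005
t 4.15 loc mm [ -0.13 125.62] z 21.97 F [ 0.08  0.14 -0.06] rot [-3.140e+00  1.000e-03  1.467e+00] op 0.0
contact_force: [0.0, 4.2, -0.4]
t 4.32 loc mm [-1.0000e-01  1.2492e+02] z 22.05 F [ 0.03  4.21 -0.4 ] rot [-3.141  0.     1.467] op 0.0
contact_force: [0.3, 3.5, -1.7]
t 4.48 loc mm [ -0.15 124.28] z 22.06 F [ 0.28  3.52 -1.66] rot [-3.141 -0.     1.467] op 0.0
contact_force: [-0.4, 3.6, -0.9]
t 4.65 loc mm [ -0.17 123.35] z 22.07 F [-0.4   3.56 -0.9 ] rot [-3.141e+00 -1.000e-03  1.467e+00] op 0.0
```

```bash
python3 -m pendant '[[[-1,0,0],0],[[-2,0,0],0],[[-3,0,0],0],[[-4,0,0],0],[[-5,0,0],0],[[-6,0,0],0],[[-7,0,0],0],[[-8,0,0],0],[[-9,0,0],0],[[-10,0,0],0]]'; python3 go.py;  python3 -m pendant '[[[-1,0,0],0],[[-2,0,0],0],[[-3,0,0],0],[[-4,0,0],0],[[-5,0,0],0],[[-6,0,0],0],[[-6.6,0,0],0],[[-7,0,0],0],[[-7,0,0],0]]'; python3 go.py
```

```text
time: 5.48
tool_pos: [0.5867, 0.1929, 0.022]
tool_rot: [-3.141, -0.001, 1.467]
contact_force: [-0.5, 3.6, -1.0]
opening: 0.0004
t 5.48 loc mm [ -0.18 113.26] z 22.05 F [-0.48  3.6  -1.04] rot [-3.141e+00 -1.000e-03  1.467e+00] op 0.0
time: 6.23
tool_pos: [0.586, 0.1858, 0.022]
tool_rot: [-3.141, -0.001, 1.467]
contact_force: [-0.3, 2.1, -0.3]
opening: 0.0002
t 6.23 loc mm [ -0.18 106.11] z 22.01 F [-0.29  2.12 -0.26] rot [-3.141e+00 -1.000e-03  1.467e+00] op 0.0
```

```bash
python3 -m pendant '[[[4,0,0],0],[[6,0,-10],0],[[6,0,-45],0],[[6,0,-85],0],[[6,0,-125],0],[[6,0,-165],0],[[6,0,-185],0],[[6,0,-185],0]]'|head -2; python3 go.py 0 0 210
```

```text
time: 6.9
tool_pos: [0.5892, 0.192, 0.2143]
t 6.9 loc mm [  2.4  112.62] z 214.34 F [1.   0.38 0.28] rot [ 3.131e+00 -3.000e-03  1.467e+00] op 0.0
shift [-112.6   -2.4    3.9] turn -0.01
```

```bash
python3 -m pendant '[[[-35,0,0],0],[[-70,-1,0],0],[[-100,-1,0],0],[[-112.5,-1,0],0],[[-112.5,-1,0],0],[[-112.5,-1,0],0]]'|head -2
python3 - <<'E'
from h import *
a=robot.read_camera("side");crop(a,215,185,50,55,11,"pics/s2.png");crop(a,185,180,90,95,6,"pics/s2c.png");cv2.imwrite("pics/s2full.png",a[:,:,::-1])
E
python3 go.py 0 0 180
```

```text
time: 7.4
tool_pos: [0.5765, 0.08, 0.2138]
t 7.45 loc mm [1.28 0.74] z 213.8 F [0.12 0.43 0.23] rot [ 3.132 -0.004  1.467] op 0.0
shift [-0.9 -1.6 33.8] turn -0.03
```

View pics/s2.png

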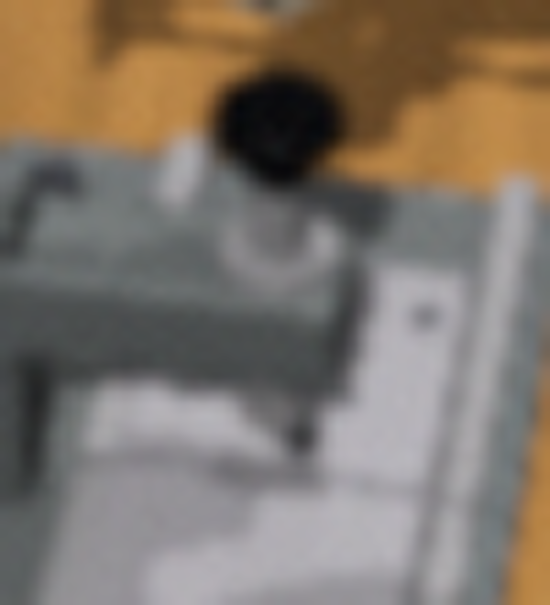

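View pics/s2c.png

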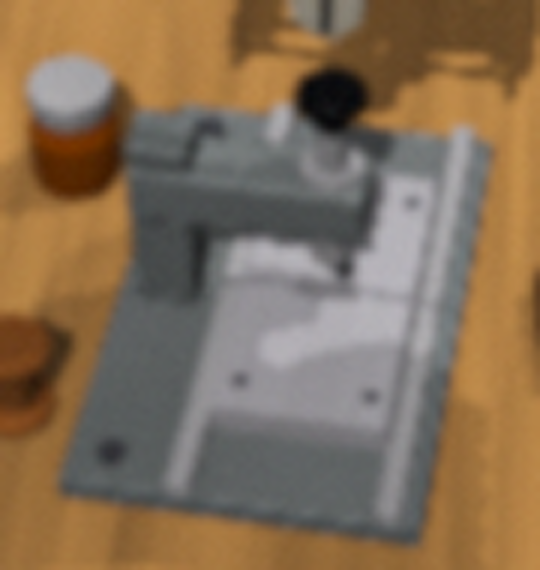

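Run:
```python
from fit import *
p=least_squares(res,[.48,.05,-.1,.02,0,0,0,0],loss='soft_l1').x
b=p[6:8]
def pix(l): return ((proj("side",world(p,l,0))[0]-b*-1-np.array((215,185)))+.5)*11-.5
print(p[6:8])
for px in((80,457),(300,473),(430,488)):
    q=ray("side",SD(px)+p[6:8]*-1*-1*0-p[6:8]*0+ (-p[6:8])*0,.031); 
    for sg in(1,-1):
        q=ray("side",SD(px)-sg*p[6:8],.031);v=q[:2]-p[:2];c,s_=np.cos(p[2]),np.sin(p[2]);print(sg,"line local",np.round(1e3*np.array([v[0]*c+v[1]*s_,-v[0]*s_+v[1]*c]),1))
# punch silhouettes
for a in np.radians(range(90,271,30)):
    cx,cy=.006*np.cos(a),.006*np.sin(a)
    t=np.linspace(0,2*np.pi,60)
    C=np.array([pix((cx+.005*np.cos(u),cy+.005*np.sin(u),.040)) for u in t])
    print(np.degrees(a).round(),"y",round(cy*1e3,1),"tip u",C[:,0].min().round(),C[:,0].max().round(),"vmax",C[:,1].max().round())
C=np.array([pix((.011*np.cos(u),.011*np.sin(u),.054)) for u in t]);print("nose u",C[:,0].min().round(),C[:,0].max().round(),"vmax",C[:,1].max().round(), C[C[:,1].argmax()])
```

```text
[-0.25182364 -0.15100152]
1 line local [57.5  7.4]
-1 line local [59.4  6.4]
1 line local [-6.9  3.2]
-1 line local [-5.1  2.2]
1 line local [-45.1   2.9]
-1 line local [-43.3   1.9]
90.0 y 6.0 tip u 258.0 292.0 vmax 469.0
120.0 y 5.2 tip u 268.0 303.0 vmax 468.0
150.0 y 3.0 tip u 277.0 312.0 vmax 463.0
180.0 y 0.0 tip u 282.0 316.0 vmax 456.0
210.0 y -3.0 tip u 281.0 315.0 vmax 448.0
240.0 y -5.2 tip u 274.0 309.0 vmax 442.0
270.0 y -6.0 tip u 265.0 299.0 vmax 439.0
nose u 240.0 317.0 vmax 436.0 [277.1705708  436.09937503]
```

```bash
python3 -m pendant '[[[35,-1,0],0],[[70,-1.5,0],0],[[100,-1.5,0],0],[[113,-1.5,0],0],[[113,-1.5,35],0],[[113,-1.5,75],0],[[113,-1.5,115],0],[[113,-1.5,150],0],[[113,-1.5,170],0],[[113,-1.5,170],0]]'|head -2; python3 go.py 0 112 22
```

```text
time: 8.28
tool_pos: [0.5849, 0.194, 0.0387]
t 8.28 loc mm [ -2.14 114.16] z 38.69 F [-1.95 -0.52  0.1 ] rot [ 3.141e+00 -1.000e-03  1.468e+00] op 0.001
shift [-2.2  2.1 16.7] turn 0.05
```

```bash
python3 -m pendant '[[[-1,1,10],0],[[-1,1,20],0],[[-1,1,20],0]]'|head -2; python3 go.py 0 103.1 22
```

```text
time: 8.53
tool_pos: [0.5851, 0.193, 0.0175]
t 8.53 loc mm [ -1.77 113.22] z 17.53 F [-0.05  0.24 -0.28] rot [-3.14  -0.     1.469] op 0.0
shift [-10.1   1.8  -4.5] turn 0.08
```

```bash
python3 -m pendant '[[[-2,1,-4],0],[[-4,1.7,-4.5],0],[[-6,1.7,-4.5],0],[[-7,1.7,-4.5],0],[[-8,1.7,-4.5],0],[[-9,1.7,-4.5],0],[[-10,1.7,-4.5],0],[[-10,1.7,-4.5],0]]'; python3 go.py 0 103.1 22
```

```text
time: 9.2
tool_pos: [0.5867, 0.1839, 0.0232]
tool_rot: [3.14, -0.002, 1.469]
contact_force: [0.4, 5.4, 4.2]
opening: 0.0004
t 9.2 loc mm [  0.73 104.35] z 23.21 F [0.45 5.41 4.21] rot [ 3.140e+00 -2.000e-03  1.469e+00] op 0.0
shift [-1.3 -0.7  1.2] turn 0.06
```

```bash
python3 -m pendant '[[[-0.5,-0.5,1],0],[[-1.0,-0.7,1],0],[[-1.3,-0.7,1],0],[[-1.3,-0.7,1],0]]'; python3 go.py 0 103.1 22
```

```text
time: 9.53
tool_pos: [0.5866, 0.1836, 0.0229]
tool_rot: [3.139, -0.004, 1.468]
contact_force: [0.2, 5.9, 3.9]
opening: 0.0009
t 9.53 loc mm [  0.62 103.99] z 22.94 F [0.2  5.93 3.85] rot [ 3.139 -0.004  1.468] op 0.001
shift [-0.9 -0.6  0.9] turn 0.05
```

```bash
python3 -m pendant '[[[-1,0,0],0],[[-1.5,0,0],0],[[-1.5,0,0],0]]'; python3 go.py 0 103.1 22
```

```text
time: 9.78
tool_pos: [0.5863, 0.1823, 0.023]
tool_rot: [3.139, -0.005, 1.468]
contact_force: [-0.5, 4.1, 2.0]
opening: 0.0002
t 9.78 loc mm [  0.53 102.69] z 23.01 F [-0.47  4.08  2.01] rot [ 3.139 -0.005  1.468] op 0.0
shift [ 0.4 -0.5  1. ] turn 0.04
```

Plate is about 3.4 mm further. Up, over the button, look and press.

```bash
python3 -m pendant '[[[4,0,0],0],[[8,0,-10],0],[[9,0,-45],0],[[9,0,-85],0],[[9,0,-125],0],[[9,0,-165],0],[[2,0,-185],0],[[-25,0,-185],0],[[-60,0,-185],0],[[-90,-0.5,-185],0]]'|head -2; python3 go.py 0 0 185
```

```text
time: 10.62
tool_pos: [0.5756, 0.0907, 0.2087]
t 10.62 loc mm [-0.76 10.47] z 208.69 F [ 0.33 -0.56 -0.95] rot [ 3.138e+00 -3.000e-03  1.470e+00] op 0.001
shift [-10.6   0.6  23.7] turn 0.11
```

```bash
python3 -m pendant '[[[-8,0.5,5],0],[[-10.5,0.5,15],0],[[-10.5,0.5,20],0],[[-10.5,0.5,23],0],[[-10.5,0.5,23],0]]'|head -2
python3 - <<'E'
from h import *
a=robot.read_camera("side");crop(a,215,185,50,55,11,"pics/s3.png")
E
python3 go.py 0 0 175
```

```text
time: 11.03
tool_pos: [0.5745, 0.0816, 0.1843]
t 11.08 loc mm [-0.52  1.29] z 184.9 F [0.38 0.04 0.53] rot [ 3.139e+00 -3.000e-03  1.471e+00] op 0.0
shift [-1.3  0.5  9.9] turn 0.2
```

View pics/s3.png

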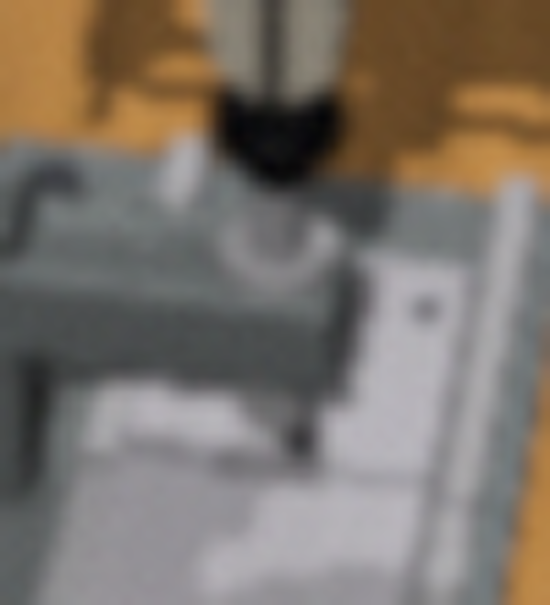

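```bash
python3 -m pendant '[[[-1,0.5,4],0.2],[[-1,0.5,8],0.2],[[-1,0.5,11],0.2],[[-1,0.5,14],0.2],[[-1,0.5,17],0.2],[[-1,0.5,20],0.2]]'; python3 go.py 0 0 165;  python3 -m pendant '[[[0,0,2],0],[[0,0,2],0]]'; python3 go.py 0 0 161
```

```text
time: 11.58
tool_pos: [0.5754, 0.081, 0.1649]
tool_rot: [3.139, -0.004, 1.468]
contact_force: [0.9, 2.8, 4.0]
opening: 0.0004
t 11.58 loc mm [0.07 0.78] z 164.95 F [0.87 2.78 4.02] rot [ 3.139 -0.004  1.468] op 0.0
shift [-0.8 -0.1 -0.1] turn 0.01
time: 11.75
tool_pos: [0.5754, 0.081, 0.1627]
tool_rot: [3.139, -0.004, 1.468]
contact_force: [-0.1, 1.6, 3.4]
opening: 0.0004
t 11.75 loc mm [0.08 0.78] z 162.71 F [-0.11  1.56  3.36] rot [ 3.139 -0.004  1.468] op 0.0
shift [-0.8 -0.1  1.7] turn 0.0
```

```bash
for i in 1 2; do python3 -m pendant '[[[0,0,1],0],[[0,0,2],0],[[0,0,2],0]]'|grep force; python3 go.py; done
```

```text
contact_force: [-0.9, 1.5, 2.7]
t 12.0 loc mm [0.08 0.8 ] z 160.67 F [-0.87  1.53  2.73] rot [ 3.139 -0.004  1.468] op 0.0
contact_force: [-1.5, 2.4, 4.5]
t 12.25 loc mm [0.1 0.8] z 158.54 F [-1.49  2.44  4.52] rot [ 3.139 -0.004  1.468] op 0.0
```

```bash
for i in 1 2 3; do python3 -m pendant '[[[0,0,1],0],[[0,0,2],0],[[0,0,3],0]]'|grep force; python3 go.py; done
```

```text
contact_force: [-1.7, 0.9, 4.3]
t 12.5 loc mm [0.12 0.83] z 155.51 F [-1.71  0.93  4.26] rot [ 3.138 -0.004  1.468] op 0.0
contact_force: [-1.2, 2.8, 5.1]
t 12.75 loc mm [0.12 0.81] z 152.45 F [-1.16  2.79  5.07] rot [ 3.138 -0.004  1.468] op 0.001
contact_force: [-1.5, 1.5, 6.8]
t 13.0 loc mm [0.15 0.81] z 149.47 F [-1.5   1.53  6.81] rot [ 3.138 -0.004  1.468] op 0.0
```

```bash
python3 -m pendant '[[[0,0,0.8],0],[[0,0,1.6],0],[[0,0,1.6],0]]'|grep force; python3 go.py
python3 - <<'E'
from h import *
a=robot.read_camera("side");crop(a,215,185,50,55,11,"pics/s4.png")
E
```

```text
contact_force: [-2.7, 1.4, 9.4]
t 13.25 loc mm [0.21 0.83] z 148.45 F [-2.7   1.42  9.43] rot [ 3.138 -0.004  1.468] op 0.001
```

View pics/s4.png

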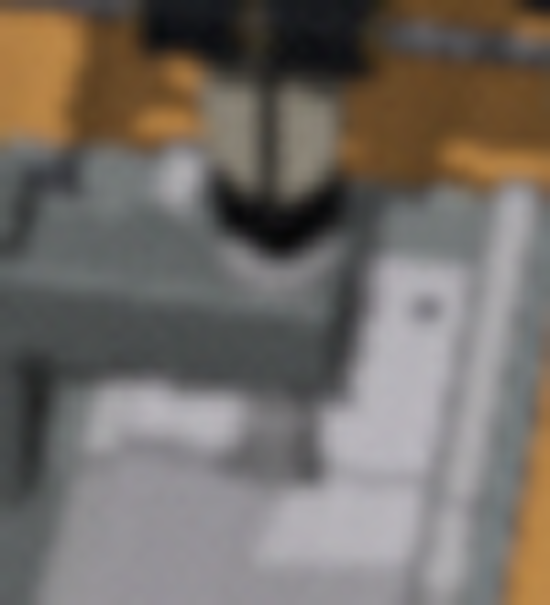

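```bash
python3 -m pendant '[[[0,0,-3],0],[[0,0,-6],0],[[0,0,-9],0],[[0,0,-12],0],[[0,0,-16],0],[[0,0,-20],0],[[0,0,-24],0],[[0,0,-30],0],[[0,0,-45],0],[[0,0,-60],0]]'; python3 -m pendant '[[[30,0,-10],0],[[60,0,-10],0],[[90,0,-10],0],[[120,0,-10],0],[[150,0,-10],0],[[150,0,-10],0],[[150,0,-10],0]]'
python3 - <<'E'
from h import *
a=robot.read_camera("side");crop(a,215,185,50,55,11,"pics/s5.png")
a=robot.read_camera("top");crop(a,195,130,100,90,6,"pics/t5.png")
E
python3 go.py
```

```text
time: 14.13
tool_pos: [0.5748, 0.0803, 0.2084]
tool_rot: [3.14, -0.003, 1.467]
contact_force: [0.4, -0.2, 0.4]
opening: 0.0004
time: 14.72
tool_pos: [0.59, 0.2305, 0.2183]
tool_rot: [3.14, -0.002, 1.47]
contact_force: [0.6, 0.0, -0.4]
opening: 0.0001
t 14.82 loc mm [ -0.41 149.12] z 218.55 F [ 0.46 -0.66  0.25] rot [ 3.140e+00 -2.000e-03  1.467e+00] op 0.001
```

View pics/s5.png

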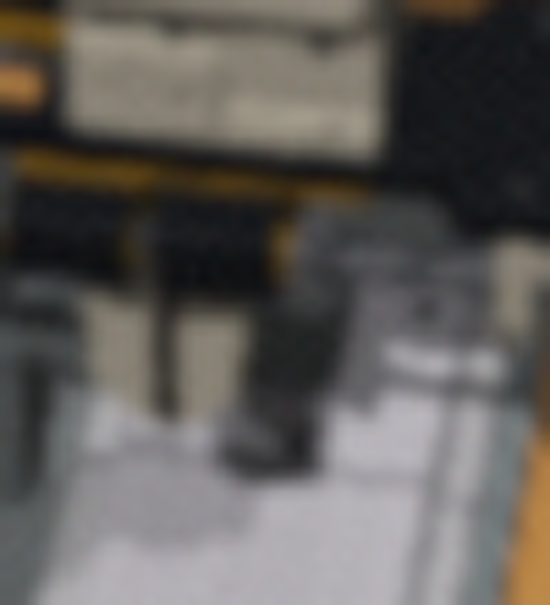

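View pics/t5.png

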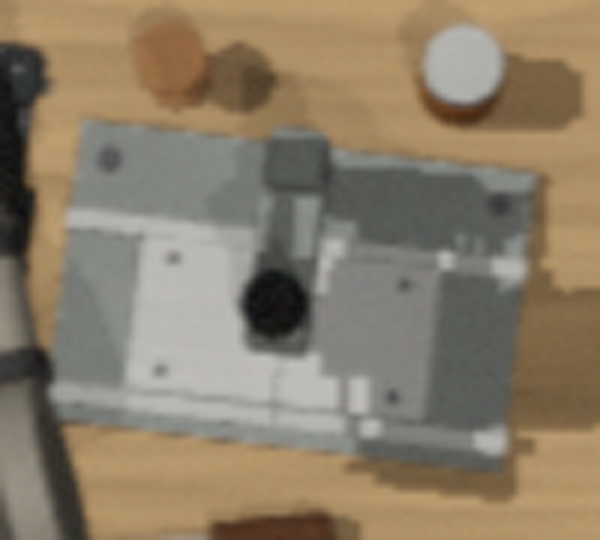

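```bash
python3 -m pendant '[[[0,-40,-20],0],[[0,-80,-40],0],[[0,-120,-40],0],[[0,-150,-40],0],[[0,-150,-40],0],[[0,-150,-40],0]]'|head -2
python3 - <<'E'
from h import *
a=robot.read_camera("side");crop(a,170,170,110,105,6,"pics/s6.png")
E
python3 go.py
```

```text
time: 15.32
tool_pos: [0.4401, 0.2431, 0.2594]
t 15.37 loc mm [-149.95  148.26] z 259.15 F [-0.06  0.23 -0.65] rot [ 3.139e+00 -2.000e-03  1.466e+00] op 0.001
```

View pics/s6.png

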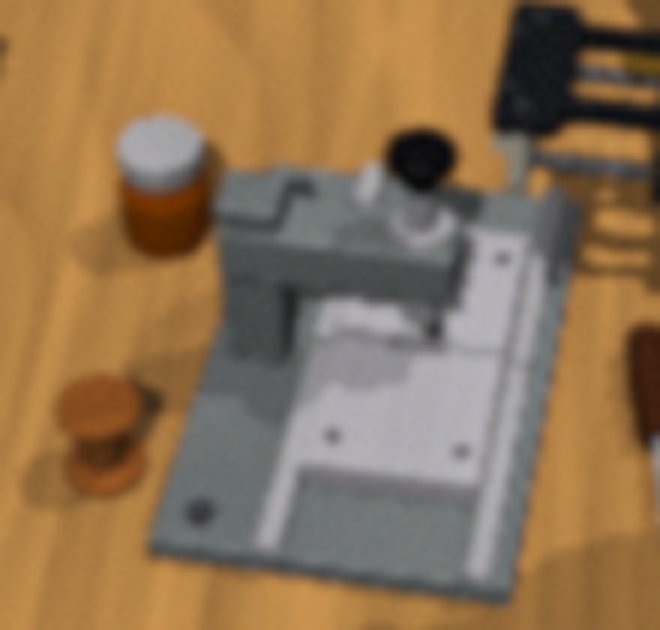

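The picture shows the button and punch up again (button near crop (420,155), punch near (433,330)). The plate line sits under the punch, and the jar and spool are where they were.

```bash
python3 -c "
from cell import robot
print(robot.hand_in())"
```

```text
the job is handed in; nothing more can be done
None
```

The die plate's slot is under the punch. The punch went fully into it on the first press and rose again, and the plate was left in place. I handed the job in at about 15.4 s of the 72 s allowed.

- **Tapping:** I pushed the plate about 22 mm towards -y with the closed fingers, in two steps, with 6 N at most in the readings. I only pushed from the +y end, because no push back was needed.
- **Pressing:** The force stayed between about 3 and 7 N through the stroke, so the punch did not meet the plate's top. At about 26 mm of button travel it rose by about 2.5 N per mm, the cushion spring's rate, reaching 9.4 N. That matches the ram at its 24 mm stop. I worked this out from force and travel, as the ram's position is not measured.
- **Last pictures:** The button and punch are up, and the plate's line is within about 2 mm of the rail's scribed line. The jar and spool look unmoved, and the arm is clear. I did not check the other bystanders again, but the arm never worked near them.
- **Disagreement:** Feeling the plate's end put it about 1.7 mm further to +y than the camera fit did. That is within the calibration's 2 mm, and the press going fully in settled it. I did not measure how well the slot is centred within its 1.5 mm of play.

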